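# Line up a quarter-turn fastener and hold the service cover pressed home

### The job

The service cover of the white bench instrument stands open on its hinge. With the cover still up, turn the orange quarter-turn fastener on the instrument's front ledge until its head points fore and aft and so lines up with the slot in the cover; then swing the cover down so that the head passes through the slot, press the cover fully home on the frame against its sprung rubber buffers, and finish still holding it pressed there. Leave the two tip boxes and the tape dispenser where they are.

Things in the scene. Friction and masses are not known exactly. Their poses are not given: they have to be found in the camera images.
- instrument: White bench instrument, fixed, 235 mm deep (its x, -115 to +120 mm), 200 mm wide (y), placed anywhere and turned up to 0.35 rad. Origin at the underside; +x to its back (hinge side), z up. The frame's flat top is 60 mm above the bench. Two black sprung rubber buffers stand 9 mm above the front ledge at x -65, y +-66 mm and push the closed cover up with 8 N together.
- fastener (a joint): Angle of the orange fastener about the vertical (rad), counterclockwise from above positive. 0: head fore and aft (along the instrument's x), in line with the slot. Range -0.6 to 1.6, no click or stop at 0; it stays where it is left (friction 0.04 Nm). The head passes the slot within about 0.25 rad of 0; otherwise the cover stops on top of it.
- fastener_head (a point): Centre of the fastener's orange bar-shaped head: 28 mm long (its own x, turning with the head), 9 mm thick (y), 22 mm high, from 10 to 32 mm above the frame's top; the white line on top runs along it. It stands on an 8 mm post at the instrument's x -55, y 0 mm. Grip it from above across the 9 mm.
- cover (a joint): Angle of the cover (rad): 0 is fully home, flat on the frame; 1.57 upright; limit 1.85. A friction hinge (0.32 Nm) keeps it where it is left; about 1 to 4 N at the free edge moves it. Closed and let go, the buffers lift it to about 0.03. Pressing it home at a thumb pad takes about 10 N.
- cover_hinge (a point): Middle of the hinge line (instrument x +85 mm, 63 mm above the bench), along the instrument's y. The point's axes turn with the cover: -x points to the free edge, z out of the outer face. The aluminium cover is 160 mm wide and 6 mm thick (3 mm either side of the hinge line), free edge 176 mm from the hinge, 0.22 kg.
- pad_left (a point): Centre of the black 30 mm thumb pad on the cover's outer face, on the left (+y) of the slot: 140 mm from the hinge, 50 mm from the middle line. It moves with the cover. A good place to push and press.
- pad_right (a point): The same pad on the right (-y) of the slot.
- tip_box: Tip box with yellow top, 92 x 124 x 56 mm, loose on the bench to the right; origin at the underside's centre. Leave it.
- cover_slot (a point): Centre of the yellow-rimmed slot in the cover, at its outer face: 42 x 16 mm, its length pointing to the hinge, centre 140 mm from the hinge on the middle line.
- tape_dispenser_green: Green hand tape dispenser, 24 x 101 x 46 mm, loose, to the right; origin at the underside's centre. Leave it.
- tip_box_red: Tip box with pink top, 92 x 124 x 49 mm, loose, to the left; origin at the underside's centre. Leave it.

How it is judged:
By the outcome, as a careful person would: the job done as asked, in the order asked, and still so for the second after the job is handed in, while the arm keeps its last pose, push and grip.
It also fails if it takes over 54 s, if anything falls off the work surface, if the arm or the gripper's body presses on something with over 40 N, if the wrist force passes 120 N, or if a joint passes its speed limit or range.

### The arm

A 6-joint arm with a two-finger parallel gripper is mounted at the origin on a cart in front of the work surface, level with it; the furniture and walls round the work are solid. World frame = base frame: x ahead of the robot, y to its left, z up, the work surface at z = 0. Lengths are in m, angles in degrees, forces in N, time in s.
With the tool pointing down it reaches from about 0.375 to 0.9 m from the base axis. Payload 3.1 kg.
Tool frame: the origin (TCP) lies between the finger pads; the fingertips stand 22 mm ahead of it and the grasp point (between the pads) lies 3 mm ahead of it; y points along the fingers, x is the direction in which the jaws open and shut, and the axes are right-handed (so a half turn about y gives the same grasp; the last joint's range is limited). The gripper opens to 87 mm and grips with 3 to 60 N. Pads are 19 mm wide; open, the fingers measure 117 mm over their backs; the gripper's body (75 mm by 190 mm) begins 51 mm behind the grasp point.
Start: joints at [-73.654, 30.224, 82.088, -0, 67.689, -10.227], TCP at [0.28, -0.559, 0.245] pointing down, gripper open.
Joint ranges: [-176.69, 176.69], [-43.24, 126.21], [12.49, 139.97], [-82, 262], [0, 151.66], [-163.58, 163.58]. Speed limits (degrees/s): [159.86, 159.86, 180, 180, 180, 180].

### API

Orientations are given as a 3x3 rotation matrix whose columns are the frame's x, y, z axes.
In Python, from rig import bot, imaging, workorder gives the robot as it stands. The module is installed in compiled form; this text tells all that it offers.
- The arm moves only by the tool drive_tool, never from a script. Its argument "commands" is a list of rows, each an object of numbers: "dx", "dy", "dz": the shift along the tool's x, y, z normalised to -1 to 1, where 1 is 4 cm; "wx", "wy", "wz": the turn, a rotation vector about the tool's x, y, z normalised to -1 to 1, where 1 is pi/2 rad; "grip": the finger opening in mm, from 0 to 87. In form: [{"dx": .., "dy": .., "dz": .., "wx": .., "wy": .., "wz": .., "grip": ..}, ...]. A call has 1 to 8 rows; each row shifts and turns the commanded pose from where the row before left it, along the tool's axes as they then stand; what a row does not reach is not made up. A row lasts 1/8 s, in which the tool goes at most 62.5 mm and 10.7 degrees, less where a joint would pass 70% of its speed; a pose out of reach is approached as far as the arm can. A call with a number of a shift or a turn outside -1 to 1 is refused whole. A call with a gripper value outside its range is refused whole. The fingers move at their own pace and stop on an object; the grip force is fixed at half the most. Time passes only in rows, so rows that do not move let the fingers close. It gives the time, the measured TCP pose, the force and the opening at its end, in the units of the state.
- bot.read_state(): the state, without advancing time (a new reading comes with each control period).
- imaging.capture(name): name is "side" or "top" or "wrist"; returns (picture, depth): 400x640x3 uint8, red, green, blue; 400x640 float32, m along the optical axis (not along the pixel's ray), 0 where there is no reading.
- imaging.get_calibration(name): a dict with "mtx" (3x3 intrinsics, pixels), "world_to_cam" (4x4, takes a point from world to camera coordinates). Camera axes: x right, y down, z forward; pixel columns grow to the right and rows downward; lengths in m; the calibration is good to about 2 mm. A picture is of the moment at which its call begins: read the wrist's pose just before it. get_calibration takes no time and is no camera call; for the wrist camera it gives the pose at the moment of the call.
- workorder.hand_in(): hands the job in, once; it reports no verdict.
The state is a dict: "time_s": time; "joint_positions": joint angles; "qvel": joint speeds; "tau": joint torques, N m; "position": TCP position; "tcp_rot": TCP orientation; "force": force on the tool from outside, world axes, zero at the start; "moment": the same for the moment, N m; "opening": opening from 0.0 (shut) to 1.0 (fully open).
Only numpy, scipy, OpenCV 4.12 (cv2) and the standard library are available. Lean on these libraries where they do the work, as an engineer would, in place of code of your own. Each camera call takes 0.05 s, during which the arm holds its last target. There are 200 camera calls.

## Working session

There is one attempt and no reset: what is moved stays moved. The work goes in short steps, Python scripts to look and compute and a tool call to move; the robot and the scene stay as the last step left them, time stands still between calls to the robot, and variables do not carry over. Pictures are saved under pics/ and viewed, on a budget of 10 in all, crops included, one or two more only if the job needs it, and the job is handed in when it is done.

Besides the shell and the picture viewer there is one more tool, called after ">>>" as a command line: name --argument value ..., lists and objects as JSON in quotes. drive_tool: Moves the arm, as the interface text tells. Its arguments: {"type":"object","properties":{"commands":{"type":"array"}},"required":["commands"]}

```bash
mkdir -p pics
cat > h.py <<'E'
import numpy as np, cv2
from rig import bot, imaging, workorder
def cap(n):
    c=imaging.get_calibration(n); p,d=imaging.capture(n); return p,d,np.array(c["mtx"]),np.array(c["world_to_cam"])
def save(p,f): cv2.imwrite("pics/"+f,cv2.cvtColor(p,cv2.COLOR_RGB2BGR))
def pts(d,K,T,m=None):
    m=(d>0) if m is None else m&(d>0)
    v,u=np.nonzero(m); z=d[v,u]
    c=np.c_[(u-K[0,2])/K[0,0]*z,(v-K[1,2])/K[1,1]*z,z]
    return (c-T[:3,3])@T[:3,:3]
E
python3 - <<'E'
from h import *
for n in ("top","side"):
    p,d,K,T=cap(n); save(p,n+"0.png"); np.savez(n+"0.npz",p=p,d=d,K=K,T=T)
    print(n,-T[:3,:3].T@T[:3,3],T[2,:3])
    hsv=cv2.cvtColor(p,cv2.COLOR_RGB2HSV)
    for nm,lo,hi in (("orange",(5,150,120),(20,255,255)),("yellow",(22,130,120),(35,255,255))):
        m=cv2.inRange(hsv,lo,hi)
        k,l,s,c=cv2.connectedComponentsWithStats(m)
        for i in range(1,k):
            if s[i,4]>15:
                P=pts(d,K,T,l==i); print(nm,s[i],c[i].round(1), np.median(P,0).round(4) if len(P) else None)
E
```

```text
top [ 0.27801283 -0.06397185  1.64270188] [ 0.15739333 -0.00339831 -0.98753015]
orange [252  77   8   9  58] [255.5  81. ] [0.9378 0.1192 0.0888]
orange [277 101   6   6  32] [279.6 103.4] [0.8508 0.0371 0.1209]
orange [251 114  10  15  94] [255.1 122.3] [0.8151 0.1247 0.0387]
orange [ 55 159   6   9  25] [ 57.8 162.8] [0.6393 0.6715 0.2161]
orange [ 61 165   3  10  17] [ 62.  169.8] [0.6183 0.6571 0.2183]
orange [ 50 168   5   7  21] [ 51.9 171.4] [0.615  0.6865 0.2156]
orange [397 194   7  13  38] [400.4 197.7] [ 0.5642 -0.3453  0.035 ]
orange [405 194  19  12  55] [410.6 197.3] [ 0.568  -0.3733  0.0349]
orange [419 194  13  12  78] [424.7 199.6] [ 0.5569 -0.4225  0.0358]
orange [310 217   7   4  17] [313.2 218.6] [ 0.4886 -0.0642  0.0906]
yellow [454  63   5   6  24] [456.   65.9] [ 0.8876 -0.4665  0.3064]
yellow [477  84   6   5  20] [479.7  85.8] [ 0.8282 -0.529   0.3069]
yellow [398 195  36  23 377] [415.5 210.3] [ 0.5217 -0.3948  0.0342]
side [-0.69903758  0.56800567  1.32217802] [ 0.66225611 -0.33221704 -0.67160158]
orange [241 154   5   5  16] [243.2 155.9] [0.9329 0.1204 0.0891]
yellow [388 180  28  12 157] [401.  185.5] [ 0.5216 -0.3887  0.0333]
```

View pics/top0.png

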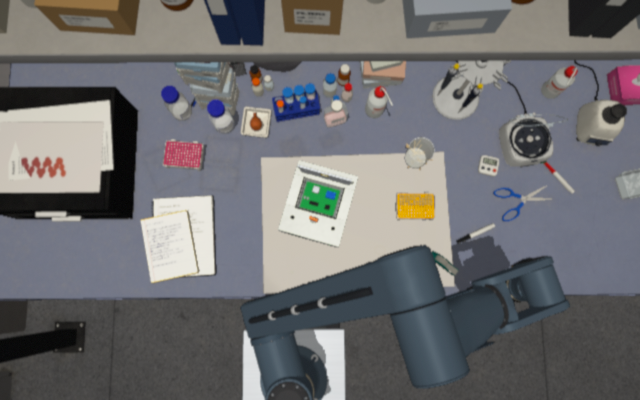

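View pics/side0.png

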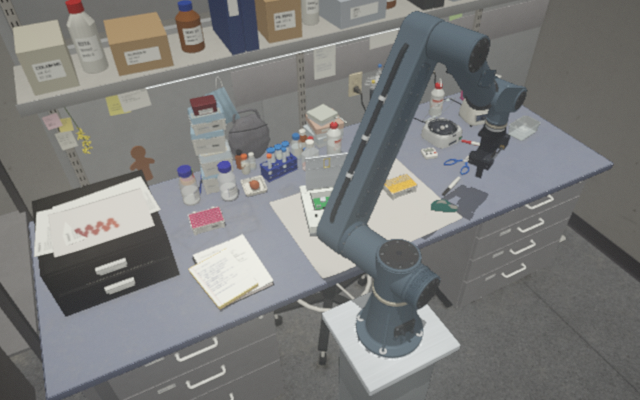

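Top view: instrument around px (318,204) with the cover standing at the back (px 300-355, 165-185), the fastener at (313,219), tip boxes at (415,206) and (184,154), tape dispenser at (445,262). The side view is largely blocked by the arm.

Run:
```python
from h import *
z=np.load("top0.npz"); p,d,K,T=[z[k] for k in "pdKT"]
m=np.zeros(d.shape,bool); m[150:260,265:370]=1
P=pts(d,K,T,m)
top=P[(abs(P[:,2]-.06)<.006)]
r=cv2.minAreaRect(top[:,:2].astype(np.float32)); print(r, cv2.boxPoints(r), len(top))
c=P[(P[:,2]>.1)]; print(len(c), c.min(0),c.max(0))
for a in np.arange(.1,.26,.02):
    s=c[abs(c[:,2]-a)<.01]
    if len(s): print(a.round(2),len(s),s.mean(0).round(3),s.min(0).round(3),s.max(0).round(3))
o=cv2.resize(p[150:255,265:370],None,fx=5,fy=5,interpolation=cv2.INTER_CUBIC); save(o,"c1.png")
print(bot.read_state())
```

```text
((0.543498158454895, -0.08032205700874329), (0.19983161985874176, 0.23640838265419006), 73.85590362548828) [[ 0.4021733  -0.14343059]
 [ 0.62925905 -0.20916489]
 [ 0.68482304 -0.01721352]
 [ 0.45773727  0.04852077]] 2698
306 [ 0.57554277 -0.17470089  0.10014739] [ 0.63386265 -0.0197993   0.2439578 ]
0.1 11 [ 0.613 -0.107  0.104] [ 0.595 -0.17   0.1  ] [ 0.626 -0.059  0.109]
0.12 25 [ 0.613 -0.098  0.119] [ 0.592 -0.173  0.11 ] [ 0.634 -0.028  0.13 ]
0.14 29 [ 0.609 -0.103  0.14 ] [ 0.589 -0.174  0.13 ] [ 0.631 -0.026  0.15 ]
0.16 28 [ 0.607 -0.098  0.161] [ 0.584 -0.175  0.15 ] [ 0.629 -0.023  0.169]
0.18 32 [ 0.605 -0.096  0.181] [ 0.583 -0.167  0.172] [ 0.625 -0.027  0.189]
0.2 25 [ 0.599 -0.105  0.201] [ 0.579 -0.172  0.192] [ 0.624 -0.021  0.21 ]
0.22 35 [ 0.6   -0.094  0.221] [ 0.579 -0.165  0.21 ] [ 0.62  -0.022  0.229]
0.24 121 [ 0.6   -0.096  0.236] [ 0.576 -0.172  0.23 ] [ 0.623 -0.02   0.244]
{'time_s': 0.1, 'joint_positions': array([-7.36523200e+01,  3.02745940e+01,  8.21489220e+01, -6.19166532e-04,
        6.76881234e+01, -1.02255125e+01]), 'qvel': array([ 0.00980508, -0.09837468, -0.26905603, -0.01604695, -0.03619431,
       -0.03204159]), 'tau': array([-3.11874628e-04, -4.40986741e+01, -1.77150249e+01,  6.35166932e-02,
        5.34063403e-02, -5.08828452e-05]), 'position': array([ 0.2794546 , -0.55836175,  0.24365988]), 'tcp_rot': array([[ 4.47343824e-01, -5.58021045e-04,  8.94361891e-01],
       [-8.94360005e-01,  1.86688570e-03,  4.47344046e-01],
       [-1.91929882e-03, -9.99998102e-01,  3.36068084e-04]]), 'force': array([-0.63185114, -1.06455997, -0.43359264]), 'moment': array([-0.03375035, -0.03806126, -0.02086303]), 'opening': 0.9982227216272256}
```

View pics/c1.png

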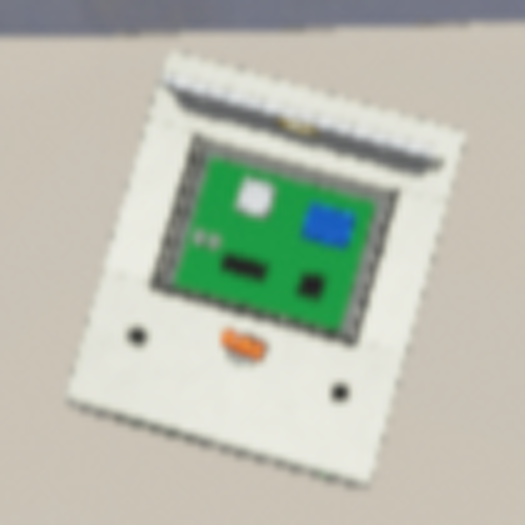

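Head lies roughly along the instrument's y (crop px (222,338)-(266,352), parallel to the front edge), so the fastener is at about +1.5 rad; the cover is at about 1.43 rad. Instrument yaw is about -16.1°, and the fastener is at (0.488,-0.064). Next I turn the tool square to the instrument and go above the head.

>>> drive_tool --commands '[{"wy":-0.105,"grip":87},{"wy":-0.105},{"wy":-0.105},{"wy":-0.105},{"wy":-0.105},{"dz":0.95,"dx":0.11},{"dz":0.95,"dx":0.11},{"dz":0.95,"dx":0.11}]'

```text
schema error: expected keys dx, dy, dz, wx, wy, wz, grip
```

>>> drive_tool --commands '[{"dz":0.95,"dx":0.11},{"dz":0.95,"dx":0.11},{"dz":0.95,"dx":0.11},{"dz":0.95,"dx":0.11},{"dz":0.95,"dx":0.11},{"dz":0.95,"dx":0.11},{"dz":0.95,"dx":0.11}]'

```text
schema error: expected keys dx, dy, dz, wx, wy, wz, grip
```

>>> drive_tool --commands '[{"dz":0.95,"dx":0.11},{"dz":0.95,"dx":0.11},{"dz":0.95,"dx":0.11},{"dz":0.95,"dx":0.11},{"dz":0}]'

```text
schema error: expected keys dx, dy, dz, wx, wy, wz, grip
```

Run:
```python
from h import *
s=bot.read_state(); print(s["time_s"],s["position"],s["tcp_rot"].round(3),s["joint_positions"].round(1))
p,d,K,T=cap("wrist"); save(p,"w1.png"); print(-T[:3,:3].T@T[:3,3],T[2,:3]); np.savez("w1.npz",p=p,d=d,K=K,T=T)
hsv=cv2.cvtColor(p,cv2.COLOR_RGB2HSV)
m=cv2.inRange(hsv,(5,150,90),(20,255,255))
k,l,st,c=cv2.connectedComponentsWithStats(m)
i=1+st[1:,4].argmax(); print(st[i],c[i])
P=pts(d,K,T,l==i); P=P[abs(P[:,2]-.092)<.005]; print(len(P),np.median(P,0)); print(cv2.minAreaRect(P[:,:2].astype(np.float32)),cv2.boxPoints(cv2.minAreaRect(P[:,:2].astype(np.float32))))
```

```text
0.1 [ 0.2794546  -0.55836175  0.24365988] [[ 0.447 -0.001  0.894]
 [-0.894  0.002  0.447]
 [-0.002 -1.     0.   ]] [-73.7  30.3  82.1  -0.   67.7 -10.2]
[ 0.35153966 -0.5212592   0.38442858] [-0.2625734  -0.12991076 -0.95612677]
[ 298  324  291   18 3977] [454.78576817 333.72592406]
0 [nan nan nan]
((0.0, 0.0), (0.0, 0.0), 0.0) [[0. 0.]
 [0. 0.]
 [0. 0.]
 [0. 0.]]
  return _methods._mean(a, axis=axis, dtype=dtype,
  ret = um.true_divide(
```

View pics/w1.png

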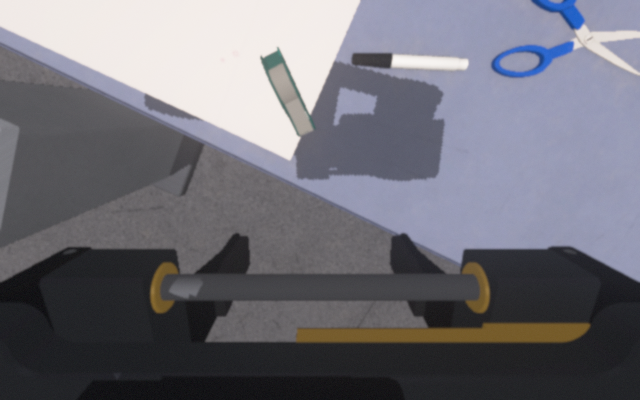

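>>> drive_tool --commands '[{"dx":0,"dy":0,"dz":0,"wx":0,"wy":-0.105,"wz":0,"grip":87},{"dx":0,"dy":0,"dz":0,"wx":0,"wy":-0.105,"wz":0,"grip":87},{"dx":0,"dy":0,"dz":0,"wx":0,"wy":-0.105,"wz":0,"grip":87},{"dx":0,"dy":0,"dz":0,"wx":0,"wy":-0.105,"wz":0,"grip":87},{"dx":0,"dy":0,"dz":0,"wx":0,"wy":-0.105,"wz":0,"grip":87},{"dx":0.11,"dy":0,"dz":0.95,"wx":0,"wy":0,"wz":0,"grip":87},{"dx":0.11,"dy":0,"dz":0.95,"wx":0,"wy":0,"wz":0,"grip":87},{"dx":0.11,"dy":0,"dz":0.95,"wx":0,"wy":0,"wz":0,"grip":87}]'

```text
time_s: 1.15
position: [0.3242, -0.4519, 0.2442]
tcp_rot: [[0.96, -0.0, 0.279], [-0.279, 0.001, 0.96], [-0.0, -1.0, 0.001]]
force: [0.6, 0.7, 0.2]
opening: 0.997
```

>>> drive_tool --commands '[{"dx":0.11,"dy":0,"dz":0.95,"wx":0,"wy":0,"wz":0,"grip":87},{"dx":0.11,"dy":0,"dz":0.95,"wx":0,"wy":0,"wz":0,"grip":87},{"dx":0.11,"dy":0,"dz":0.95,"wx":0,"wy":0,"wz":0,"grip":87},{"dx":0.11,"dy":0,"dz":0.95,"wx":0,"wy":0,"wz":0,"grip":87},{"dx":0.11,"dy":0,"dz":0.95,"wx":0,"wy":0,"wz":0,"grip":87},{"dx":0.11,"dy":0,"dz":0.95,"wx":0,"wy":0,"wz":0,"grip":87},{"dx":0.11,"dy":0,"dz":0.95,"wx":0,"wy":0,"wz":0,"grip":87},{"dx":0,"dy":0,"dz":0,"wx":0,"wy":0,"wz":0,"grip":87}]'

```text
time_s: 2.15
position: [0.4279, -0.2038, 0.2444]
tcp_rot: [[0.961, -0.001, 0.275], [-0.275, 0.001, 0.961], [-0.001, -1.0, 0.001]]
force: [0.8, 0.1, 0.2]
opening: 1.003
```

```bash
cat > w.py <<'E'
from h import *
import sys
s=bot.read_state(); print(s["time_s"],s["position"].round(4),s["tcp_rot"].round(3).tolist(),s["joint_positions"].round(1),s["force"].round(1))
p,d,K,T=cap("wrist"); f=sys.argv[1]; save(p,f+".png"); np.savez(f+".npz",p=p,d=d,K=K,T=T)
hsv=cv2.cvtColor(p,cv2.COLOR_RGB2HSV)
m=cv2.inRange(hsv,(5,150,90),(20,255,255))
P=pts(d,K,T,m>0); P=P[(abs(P[:,2]-.092)<.004)&(np.hypot(P[:,0]-.488,P[:,1]+.064)<.03)]; print(len(P))
if len(P)>10:
    r=cv2.minAreaRect(P[:,:2].astype(np.float32)); print(r,P.mean(0))
    w=P[:,:2]-P[:,:2].mean(0); v=np.linalg.svd(w,full_matrices=0)[2][0]; print("axis deg",np.degrees(np.arctan2(v[1],v[0])))
a=np.radians(-16.14); R=np.array([[np.cos(a),-np.sin(a)],[np.sin(a),np.cos(a)]])
z=np.load("top0.npz"); Q=pts(z["d"],z["K"],z["T"])
Q[:,:2]=(Q[:,:2]-[.5435,-.0803])@R; Q[:,0]+=.0025
Q=Q[(abs(Q[:,1])<.078)&(Q[:,0]>.02)&(Q[:,0]<.115)&(Q[:,2]>.1)&(Q[:,2]<.26)]
for h in np.arange(.11,.25,.02):
    q=Q[abs(Q[:,2]-h)<.01]; print(h.round(2),q[:,0].mean().round(4),q[:,0].min().round(4),q[:,0].max().round(4))
E
python3 w.py w2
```

```text
2.15 [ 0.4279 -0.2038  0.2444] [[0.961, -0.001, 0.275], [-0.275, 0.001, 0.961], [-0.001, -1.0, 0.001]] [-39.   18.7 103.1   0.   58.3 -23.1] [0.8 0.1 0.2]
199
((0.4906596541404724, -0.06480157375335693), (0.026602599769830704, 0.008441172540187836), 67.69878387451172) [ 0.49014914 -0.06588282  0.09235236]
axis deg -113.53633953838882
0.11 0.0758 0.0741 0.0775
0.13 0.0731 0.0718 0.0745
0.15 0.0703 0.0688 0.0718
0.17 0.0676 0.0661 0.0699
0.19 0.0647 0.0631 0.0661
0.21 0.0618 0.0604 0.0636
0.23 0.0609 0.0576 0.0654
0.25 0.0597 0.0567 0.0618
```

View pics/w2.png

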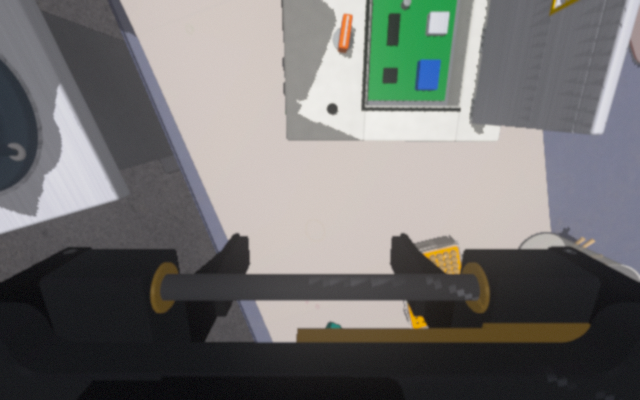

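Wrist view: head bar at px (345,32), its axis is 67° in the world, which is 83° (1.45 rad) relative to the instrument; the cover is at about 1.43 rad, at upper right. I will grip with the tool turned around (heading about 153°) so that the camera stays away from the cover during the turn.

>>> drive_tool --commands '[{"dx":0.134,"dy":0,"dz":0.94,"wx":0,"wy":0,"wz":0,"grip":87},{"dx":0.134,"dy":0,"dz":0.94,"wx":0,"wy":0,"wz":0,"grip":87},{"dx":0.134,"dy":0,"dz":0.94,"wx":0,"wy":0,"wz":0,"grip":87},{"dx":0.134,"dy":0,"dz":0.94,"wx":0,"wy":0,"wz":0,"grip":87},{"dx":0,"dy":0,"dz":0,"wx":0,"wy":-0.11,"wz":0,"grip":40},{"dx":0,"dy":0,"dz":0,"wx":0,"wy":-0.11,"wz":0,"grip":40},{"dx":0,"dy":0,"dz":0,"wx":0,"wy":-0.11,"wz":0,"grip":40},{"dx":0,"dy":0,"dz":0,"wx":0,"wy":-0.11,"wz":0,"grip":40}]'

```text
time_s: 3.2
position: [0.4904, -0.0692, 0.2445]
tcp_rot: [[0.916, 0.0, -0.401], [0.401, -0.001, 0.916], [-0.0, -1.0, -0.001]]
force: [0.4, -0.0, 0.1]
opening: 0.629
```

>>> drive_tool --commands '[{"dx":0,"dy":0,"dz":0,"wx":0,"wy":-0.11,"wz":0,"grip":40},{"dx":0,"dy":0,"dz":0,"wx":0,"wy":-0.11,"wz":0,"grip":40},{"dx":0,"dy":0,"dz":0,"wx":0,"wy":-0.11,"wz":0,"grip":40},{"dx":0,"dy":0,"dz":0,"wx":0,"wy":-0.11,"wz":0,"grip":40},{"dx":0,"dy":0,"dz":0,"wx":0,"wy":-0.11,"wz":0,"grip":40},{"dx":0,"dy":0,"dz":0,"wx":0,"wy":-0.11,"wz":0,"grip":40},{"dx":0,"dy":0,"dz":0,"wx":0,"wy":-0.11,"wz":0,"grip":40},{"dx":0,"dy":0,"dz":0,"wx":0,"wy":-0.11,"wz":0,"grip":40}]'

```text
time_s: 4.2
position: [0.4903, -0.0692, 0.2444]
tcp_rot: [[-0.223, 0.0, -0.975], [0.975, -0.0, -0.223], [-0.0, -1.0, 0.0]]
force: [-0.7, 0.1, -0.1]
opening: 0.457
```

>>> drive_tool --commands '[{"dx":0,"dy":0,"dz":0,"wx":0,"wy":-0.11,"wz":0,"grip":40},{"dx":0,"dy":0,"dz":0,"wx":0,"wy":-0.11,"wz":0,"grip":40},{"dx":0,"dy":0,"dz":0,"wx":0,"wy":-0.11,"wz":0,"grip":40},{"dx":0,"dy":0,"dz":0,"wx":0,"wy":-0.11,"wz":0,"grip":40},{"dx":0,"dy":0,"dz":0,"wx":0,"wy":-0.11,"wz":0,"grip":40},{"dx":0,"dy":0,"dz":0,"wx":0,"wy":0,"wz":0,"grip":40}]'

```text
time_s: 4.95
position: [0.4978, -0.0372, 0.2417]
tcp_rot: [[-0.864, -0.011, -0.503], [0.503, -0.049, -0.863], [-0.015, -0.999, 0.048]]
force: [0.4, 0.0, -0.0]
opening: 0.462
```

```bash
python3 w.py w3 | head -5
```

```text
4.95 [ 0.4978 -0.0372  0.2417] [[-0.864, -0.011, -0.503], [0.503, -0.049, -0.863], [-0.015, -0.999, 0.048]] [ -15.5   21.    99.8   -3.3   59.2 -163.6] [ 0.4  0.  -0. ]
101
((0.49027764797210693, -0.06465368717908859), (0.02538968250155449, 0.007520775310695171), 66.97109985351562) [ 0.48945158 -0.06564238  0.09245328]
axis deg 67.08638094629012
0.11 0.0758 0.0741 0.0775
```

```bash
cat > g.py <<'E'
# usage: g.py x y z heading  -> shift (units, tool frame) and turn (units) from current pose
from h import *; import sys
from scipy.spatial.transform import Rotation as Rn
s=bot.read_state(); R=s["tcp_rot"]; x,y,z,hd=map(float,sys.argv[1:5]); h=np.radians(hd)
X=np.array([np.cos(h),np.sin(h),0]);Y=np.array([0,0,-1.]);D=np.c_[X,Y,np.cross(X,Y)]
if len(sys.argv)>5: D=D@Rn.from_rotvec([np.radians(float(sys.argv[5])),0,0]).as_matrix()
dp=np.array([x,y,z])-s["position"]
rv=Rn.from_matrix(R.T@D).as_rotvec()
print(s["time_s"],"shift cur frame",(R.T@dp/.04).round(3),"shift final frame",(D.T@dp/.04).round(3),"turn",(rv/(np.pi/2)).round(3))
E
python3 g.py 0.49 -0.065 0.2445 141
```

```text
5.0 shift cur frame [-0.175 -0.034  0.684] shift final frame [-0.276 -0.069  0.647] turn [-0.03   0.097 -0.012]
```

>>> drive_tool --commands '[{"dx":0,"dy":0,"dz":0,"wx":-0.03,"wy":0.097,"wz":-0.012,"grip":40},{"dx":-0.276,"dy":-0.069,"dz":0.647,"wx":0,"wy":0,"wz":0,"grip":40},{"dx":0,"dy":0,"dz":0,"wx":0,"wy":0,"wz":0,"grip":40}]'

```text
time_s: 5.38
position: [0.4898, -0.0672, 0.2449]
tcp_rot: [[-0.774, 0.001, -0.633], [0.633, 0.0, -0.774], [-0.001, -1.0, -0.001]]
force: [0.9, 0.7, 0.2]
opening: 0.461
```

```bash
python3 g.py 0.49 -0.065 0.089 141
```

```text
5.375 shift cur frame [ 0.034  3.896 -0.044] shift final frame [ 0.031  3.896 -0.047] turn [ 0.    -0.003 -0.   ]
```

>>> drive_tool --commands '[{"dx":0.03,"dy":0.9,"dz":-0.045,"wx":0,"wy":0,"wz":0,"grip":40},{"dx":0,"dy":0.9,"dz":0,"wx":0,"wy":0,"wz":0,"grip":40},{"dx":0,"dy":0.8,"dz":0,"wx":0,"wy":0,"wz":0,"grip":40},{"dx":0,"dy":0.7,"dz":0,"wx":0,"wy":0,"wz":0,"grip":40},{"dx":0,"dy":0.3,"dz":0,"wx":0,"wy":0,"wz":0,"grip":40},{"dx":0,"dy":0.3,"dz":0,"wx":0,"wy":0,"wz":0,"grip":40}]'

```text
time_s: 6.12
position: [0.4906, -0.0627, 0.0885]
tcp_rot: [[-0.777, 0.001, -0.63], [0.63, 0.0, -0.777], [-0.001, -1.0, -0.001]]
force: [-0.4, -0.2, 0.4]
opening: 0.458
```

>>> drive_tool --commands '[{"dx":0,"dy":0,"dz":0,"wx":0,"wy":0,"wz":0,"grip":4},{"dx":0,"dy":0,"dz":0,"wx":0,"wy":0,"wz":0,"grip":4},{"dx":0,"dy":0,"dz":0,"wx":0,"wy":0,"wz":0,"grip":4},{"dx":0,"dy":0,"dz":0,"wx":0,"wy":0,"wz":0,"grip":4},{"dx":0,"dy":0,"dz":0,"wx":0,"wy":0,"wz":0,"grip":4}]'

```text
time_s: 6.75
position: [0.492, -0.0637, 0.0895]
tcp_rot: [[-0.777, 0.005, -0.629], [0.629, -0.002, -0.777], [-0.005, -1.0, -0.002]]
force: [2.5, -4.5, 2.4]
opening: 0.103
```

```bash
python3 -c "
from h import *
s=bot.read_state();print(s['opening']*87,s['force'],s['moment'],s['joint_positions'])"; python3 g.py 0.49 -0.065 0.089 74
```

```text
8.973706535839156 [ 2.47683778 -4.50172017  2.40358704] [-0.66433328 -0.40437782  0.07111582] [-2.03076123e+01  3.51615240e+01  1.08010450e+02  9.70110949e-03
  3.65305859e+01 -1.61309406e+02]
6.75 shift cur frame [0.019 0.013 0.057] shift final frame [-0.045  0.013  0.04 ] turn [ 0.003  0.744 -0.002]
```

>>> drive_tool --commands '[{"dx":0,"dy":0,"dz":0,"wx":0,"wy":0.093,"wz":0,"grip":4},{"dx":0,"dy":0,"dz":0,"wx":0,"wy":0.093,"wz":0,"grip":4},{"dx":0,"dy":0,"dz":0,"wx":0,"wy":0.093,"wz":0,"grip":4},{"dx":0,"dy":0,"dz":0,"wx":0,"wy":0.093,"wz":0,"grip":4},{"dx":0,"dy":0,"dz":0,"wx":0,"wy":0.093,"wz":0,"grip":4},{"dx":0,"dy":0,"dz":0,"wx":0,"wy":0.093,"wz":0,"grip":4},{"dx":0,"dy":0,"dz":0,"wx":0,"wy":0.093,"wz":0,"grip":4},{"dx":0,"dy":0,"dz":0,"wx":0,"wy":0.093,"wz":0,"grip":4}]'

```text
time_s: 7.75
position: [0.4925, -0.0648, 0.0895]
tcp_rot: [[0.279, 0.006, -0.96], [0.96, -0.004, 0.279], [-0.002, -1.0, -0.006]]
force: [1.6, -9.1, 1.2]
opening: 0.101
```

>>> drive_tool --commands '[{"dx":0,"dy":0,"dz":0,"wx":0,"wy":0,"wz":0,"grip":4},{"dx":0,"dy":0,"dz":0,"wx":0,"wy":0,"wz":0,"grip":30},{"dx":0,"dy":0,"dz":0,"wx":0,"wy":0,"wz":0,"grip":30},{"dx":0,"dy":0,"dz":0,"wx":0,"wy":0,"wz":0,"grip":30}]'

```text
time_s: 8.25
position: [0.4892, -0.0617, 0.0884]
tcp_rot: [[0.275, -0.001, -0.961], [0.961, 0.002, 0.275], [0.001, -1.0, 0.002]]
force: [-0.1, 0.5, 0.7]
opening: 0.316
```

>>> drive_tool --commands '[{"dx":0,"dy":-0.7,"dz":0,"wx":0,"wy":0,"wz":0,"grip":30},{"dx":0,"dy":-1,"dz":0,"wx":0,"wy":0,"wz":0,"grip":0},{"dx":0,"dy":-1,"dz":0,"wx":0,"wy":0,"wz":0,"grip":0},{"dx":0,"dy":-1,"dz":0,"wx":0,"wy":0,"wz":0,"grip":0},{"dx":0,"dy":-1,"dz":0,"wx":0,"wy":0,"wz":0,"grip":0},{"dx":0,"dy":-1,"dz":0,"wx":0,"wy":0,"wz":0,"grip":0},{"dx":0,"dy":0,"dz":0,"wx":0,"wy":0,"wz":0,"grip":0},{"dx":0,"dy":0,"dz":0,"wx":0,"wy":0,"wz":0,"grip":0}]'

```text
time_s: 9.25
position: [0.489, -0.062, 0.3159]
tcp_rot: [[0.275, -0.002, -0.961], [0.961, 0.002, 0.275], [0.001, -1.0, 0.002]]
force: [0.6, 0.1, -1.0]
opening: 0.004
```

```bash
python3 w.py w4 | head -5
python3 - <<'E'
from h import *
p,d,K,T=cap("top"); np.savez("top1.npz",p=p,d=d,K=K,T=T)
w=np.load("w4.npz")["p"]
save(np.hstack([cv2.resize(p[150:255,265:370],(400,400),interpolation=cv2.INTER_CUBIC),w[:,120:520]]),"v4.png")
E
```

```text
9.25 [ 0.489  -0.062   0.3159] [[0.275, -0.002, -0.961], [0.961, 0.002, 0.275], [0.001, -1.0, 0.002]] [-20.3  15.1  95.2   0.1  69.9 -94.3] [ 0.6  0.1 -1. ]
39
((0.4904059171676636, -0.06319870054721832), (0.005192505195736885, 0.02581634186208248), 73.960205078125) [ 0.4897623  -0.06232402  0.09232639]
axis deg -16.4682394366368
0.11 0.0758 0.0741 0.0775
```

View pics/v4.png

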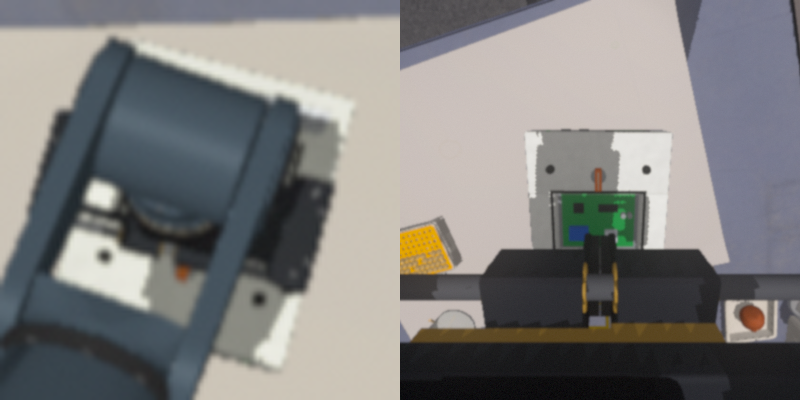

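Wrist half of the picture: the head at px (598,180) now points fore and aft (axis -16.5°, instrument -16.1°). Next I go behind the cover.

```bash
python3 g.py 0.6463 -0.058 0.32 74
python3 - <<'E'
import numpy as np
r,hw=.148,.0095
prev=None
for t in [1.43,1.3,1.15,1.0,.85,.7,.55,.4,.25,.12,0]:
    x=.085-r*np.cos(t)+.003*np.sin(t)+hw; z=.063+r*np.sin(t)+.003*np.cos(t)+.022
    if prev: print(t,round(x,4),round(z,4),"dz %.3f dy %.3f"%((prev[0]-x)/.04,(prev[1]-z)/.04))
    else: print(t,x,z, [.5411+x*.9606+.05*.278,-.0796-x*.278+.05*.9606])
    prev=(x,z)
E
```

```text
9.35 shift cur frame [ 1.18  -0.134 -3.755] shift final frame [ 1.182 -0.123 -3.755] turn [-0.002  0.     0.001]
1.43 0.0767012360156945 0.2319564697474425 [np.float64(0.6286792073166761), np.float64(-0.052892943612363075)]
1.3 0.0578 0.2284 dz 0.473 dy 0.089
1.15 0.0368 0.2213 dz 0.525 dy 0.177
1.0 0.0171 0.2112 dz 0.493 dy 0.254
0.85 -0.0009 0.1982 dz 0.450 dy 0.325
0.7 -0.0168 0.1826 dz 0.396 dy 0.388
0.55 -0.0301 0.1649 dz 0.334 dy 0.443
0.4 -0.0406 0.1454 dz 0.264 dy 0.488
0.25 -0.0482 0.1245 dz 0.188 dy 0.522
0.12 -0.0521 0.1057 dz 0.098 dy 0.471
0 -0.0535 0.088 dz 0.036 dy 0.442
```

>>> drive_tool --commands '[{"dx":0.3,"dy":-0.13,"dz":-0.94,"wx":0,"wy":0,"wz":0,"grip":0},{"dx":0.3,"dy":0,"dz":-0.94,"wx":0,"wy":0,"wz":0,"grip":0},{"dx":0.3,"dy":0,"dz":-0.94,"wx":0,"wy":0,"wz":0,"grip":0},{"dx":0.28,"dy":0,"dz":-0.94,"wx":0,"wy":0,"wz":0,"grip":0},{"dx":0,"dy":0,"dz":0,"wx":0,"wy":0,"wz":0,"grip":0}]'

```text
time_s: 9.98
position: [0.649, -0.0585, 0.3191]
tcp_rot: [[0.275, -0.002, -0.961], [0.961, 0.002, 0.275], [0.001, -1.0, 0.003]]
force: [-0.6, -0.3, -0.0]
opening: 0.005
```

```bash
python3 g.py 0.6463 -0.058 0.232 74
python3 - <<'E'
from h import *
p,d,K,T=cap("side"); save(cv2.resize(p[80:280,250:470],None,fx=3,fy=3),"s5.png")
E
```

```text
9.975 shift cur frame [-0.008  2.177  0.064] shift final frame [-0.006  2.177  0.07 ] turn [-0.002  0.001  0.001]
```

View pics/s5.png

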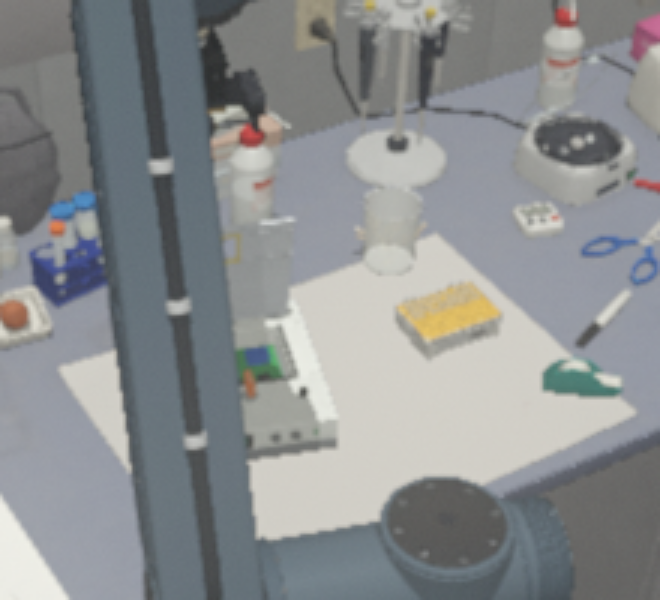

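Side view: cover upright at px (265,270), fastener at (248,383), the gripper behind the cover is hidden by the arm. The heights are clear, so I descend.

>>> drive_tool --commands '[{"dx":0,"dy":0.72,"dz":0,"wx":0,"wy":0,"wz":0,"grip":0},{"dx":0,"dy":0.72,"dz":0,"wx":0,"wy":0,"wz":0,"grip":0},{"dx":0,"dy":0.72,"dz":0,"wx":0,"wy":0,"wz":0,"grip":0},{"dx":0,"dy":0,"dz":0.25,"wx":0,"wy":0,"wz":0,"grip":0},{"dx":0,"dy":0,"dz":0.25,"wx":0,"wy":0,"wz":0,"grip":0},{"dx":0,"dy":0.02,"dz":0.24,"wx":0,"wy":0,"wz":0,"grip":0},{"dx":0,"dy":0.06,"dz":0.24,"wx":0,"wy":0,"wz":0,"grip":0}]'

```text
time_s: 10.9
position: [0.6101, -0.0478, 0.234]
tcp_rot: [[0.275, 0.004, -0.961], [0.961, -0.0, 0.275], [0.001, -1.0, -0.004]]
force: [1.5, -1.2, 1.9]
opening: 0.007
```

```bash
cat > st.py <<'E'
from h import *
s=bot.read_state(); u=np.array([.9606,-.278]);v=np.array([.278,.9606]); q=s["position"]; w=q[:2]-[.5411,-.0796]
print(s["time_s"],"instr x,y",(w@u).round(4),(w@v).round(4),"z",q[2].round(4),s["force"].round(1))
E
python3 st.py
```

```text
10.9 instr x,y 0.0574 0.0497 z 0.234 [ 1.5 -1.2  1.9]
```

>>> drive_tool --commands '[{"dx":0,"dy":0.2,"dz":0.26,"wx":0,"wy":0,"wz":0,"grip":0},{"dx":0,"dy":0.1,"dz":0.26,"wx":0,"wy":0,"wz":0,"grip":0},{"dx":0,"dy":0.13,"dz":0.25,"wx":0,"wy":0,"wz":0,"grip":0},{"dx":0,"dy":0.13,"dz":0.25,"wx":0,"wy":0,"wz":0,"grip":0},{"dx":0,"dy":0.16,"dz":0.22,"wx":0,"wy":0,"wz":0,"grip":0},{"dx":0,"dy":0.16,"dz":0.22,"wx":0,"wy":0,"wz":0,"grip":0}]'

```text
time_s: 11.65
position: [0.5533, -0.0315, 0.1966]
tcp_rot: [[0.275, 0.0, -0.961], [0.961, 0.001, 0.275], [0.001, -1.0, -0.0]]
force: [0.7, 0.4, 0.5]
opening: 0.01
```

```bash
python3 st.py
python3 - <<'E'
from h import *
p,d,K,T=cap("side"); w=cap("wrist")[0]; save(np.hstack([cv2.resize(p[120:260,280:420],(400,400)),w[:,120:520]]),"s6.png")
E
```

```text
11.65 instr x,y -0.0017 0.0496 z 0.1966 [0.7 0.4 0.5]
```

View pics/s6.png

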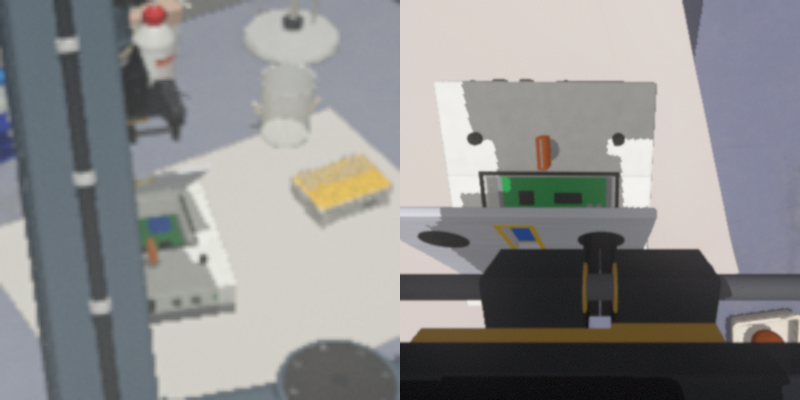

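The picture shows the cover following the fingertips, which are on the left pad (px 600,240); the slot (525,235) is in line with the head (543,152). I continue along the arc.

>>> drive_tool --commands '[{"dx":0,"dy":0.19,"dz":0.2,"wx":0,"wy":0,"wz":0,"grip":0},{"dx":0,"dy":0.2,"dz":0.2,"wx":0,"wy":0,"wz":0,"grip":0},{"dx":0,"dy":0.22,"dz":0.17,"wx":0,"wy":0,"wz":0,"grip":0},{"dx":0,"dy":0.22,"dz":0.17,"wx":0,"wy":0,"wz":0,"grip":0},{"dx":0,"dy":0.24,"dz":0.13,"wx":0,"wy":0,"wz":0,"grip":0},{"dx":0,"dy":0.25,"dz":0.13,"wx":0,"wy":0,"wz":0,"grip":0},{"dx":0,"dy":0.26,"dz":0.1,"wx":0,"wy":0,"wz":0,"grip":0},{"dx":0,"dy":0.0,"dz":0,"wx":0,"wy":0,"wz":0,"grip":0}]'

```text
time_s: 12.75
position: [0.5101, -0.0191, 0.1328]
tcp_rot: [[0.275, -0.003, -0.961], [0.961, 0.002, 0.275], [0.001, -1.0, 0.003]]
force: [1.0, 0.5, -0.6]
opening: 0.003
```

```bash
python3 st.py
python3 - <<'E'
from h import *
w=cap("wrist")[0]; save(w,"w7.png")
E
```

```text
12.75 instr x,y -0.0466 0.0495 z 0.1328 [ 1.   0.5 -0.6]
```

View pics/w7.png

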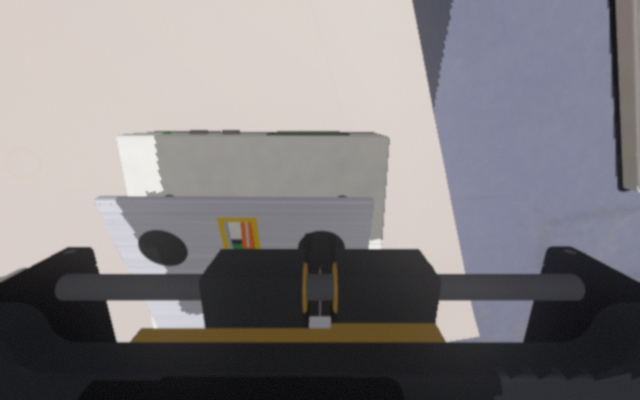

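The head shows through the slot (px 248,235). I press down in small steps.

>>> drive_tool --commands '[{"dx":0,"dy":0.2,"dz":0.06,"wx":0,"wy":0,"wz":0,"grip":0},{"dx":0,"dy":0.2,"dz":0.05,"wx":0,"wy":0,"wz":0,"grip":0},{"dx":0,"dy":0.2,"dz":0.04,"wx":0,"wy":0,"wz":0,"grip":0},{"dx":0,"dy":0.15,"dz":0.02,"wx":0,"wy":0,"wz":0,"grip":0},{"dx":0,"dy":0.15,"dz":0.01,"wx":0,"wy":0,"wz":0,"grip":0},{"dx":0,"dy":0.1,"dz":0,"wx":0,"wy":0,"wz":0,"grip":0},{"dx":0,"dy":0,"dz":0,"wx":0,"wy":0,"wz":0,"grip":0}]'

```text
time_s: 13.68
position: [0.5044, -0.0174, 0.0936]
tcp_rot: [[0.275, -0.0, -0.961], [0.961, 0.001, 0.275], [0.001, -1.0, 0.0]]
force: [1.1, -1.1, 0.6]
opening: 0.003
```

```bash
python3 st.py
```

```text
13.675 instr x,y -0.0525 0.0495 z 0.0936 [ 1.1 -1.1  0.6]
```

>>> drive_tool --commands '[{"dx":0,"dy":0.08,"dz":0,"wx":0,"wy":0,"wz":0,"grip":0},{"dx":0,"dy":0.06,"dz":0,"wx":0,"wy":0,"wz":0,"grip":0},{"dx":0,"dy":0.05,"dz":0,"wx":0,"wy":0,"wz":0,"grip":0},{"dx":0,"dy":0,"dz":0,"wx":0,"wy":0,"wz":0,"grip":0}]'

```text
time_s: 14.18
position: [0.5046, -0.0174, 0.0883]
tcp_rot: [[0.275, 0.001, -0.961], [0.961, 0.0, 0.275], [0.001, -1.0, -0.001]]
force: [-3.0, 1.4, 17.6]
opening: 0.006
```

>>> drive_tool --commands '[{"dx":0,"dy":0.04,"dz":0,"wx":0,"wy":0,"wz":0,"grip":0},{"dx":0,"dy":0.04,"dz":0,"wx":0,"wy":0,"wz":0,"grip":0},{"dx":0,"dy":0,"dz":0,"wx":0,"wy":0,"wz":0,"grip":0},{"dx":0,"dy":0,"dz":0,"wx":0,"wy":0,"wz":0,"grip":0}]'

```text
time_s: 14.68
position: [0.5046, -0.0174, 0.088]
tcp_rot: [[0.275, 0.003, -0.962], [0.962, -0.0, 0.275], [0.001, -1.0, -0.002]]
force: [-8.9, 1.4, 41.4]
opening: 0.006
```

TCP z = 0.088 is exactly the fully-home height, and it is a hard stop. 41 N is more than needed, so I ease off to about 22 N and check.

>>> drive_tool --commands '[{"dx":0,"dy":-0.06,"dz":0,"wx":0,"wy":0,"wz":0,"grip":0},{"dx":0,"dy":0,"dz":0,"wx":0,"wy":0,"wz":0,"grip":0},{"dx":0,"dy":0,"dz":0,"wx":0,"wy":0,"wz":0,"grip":0}]'

```text
time_s: 15.05
position: [0.5046, -0.0174, 0.0882]
tcp_rot: [[0.275, 0.002, -0.961], [0.961, 0.0, 0.275], [0.001, -1.0, -0.001]]
force: [-4.7, 1.9, 24.0]
opening: 0.006
```

```bash
python3 st.py
python3 - <<'E'
from h import *
w,d,K,T=cap("wrist"); t=cap("side")[0]
P=pts(d,K,T); u=np.array([.9606,-.278]);v=np.array([.278,.9606]); q=P[:,:2]-[.5411,-.0796]; a,b=q@u,q@v
m=(a<-.035)&(a>-.088)&(abs(b)<.075)
hd=m&(abs(b)<.006)&(abs(a+.055)<.014); pl=m&(abs(b)>.014)&(b<.03)
print("plate z by x:",[(x,np.median(P[pl&(abs(a-x)<.005),2]).round(4)) for x in (-.085,-.075,-.065,-.055,-.045) if (pl&(abs(a-x)<.005)).any()])
print("head z",P[hd,2].max() if hd.any() else None)
save(np.hstack([w[100:400,50:450],cv2.resize(t[120:260,270:410],(300,300))]),"w8.png")
print(bot.read_state()["force"])
E
```

```text
15.05 instr x,y -0.0524 0.0496 z 0.0882 [-4.7  1.9 24. ]
plate z by x: [(-0.085, np.float64(0.1565)), (-0.075, np.float64(0.1706)), (-0.065, np.float64(0.0673)), (-0.055, np.float64(0.0671)), (-0.045, np.float64(0.067))]
head z 0.0936297649170818
[-5.13726483  0.45914854 23.85168962]
```

View pics/w8.png

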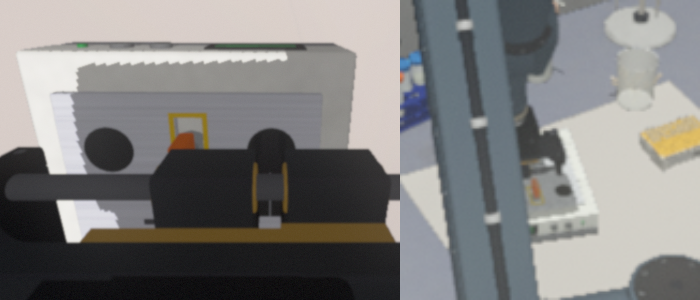

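The picture shows the cover flat on the frame, the head through the slot (px 185,143) and the fingers pressing the left pad. Handing in.

```bash
python3 -c "
from rig import workorder; print(workorder.hand_in())"
```

```text
the job is handed in; nothing more can be done
None
```

The cover is down and pressed home with the fastener head through the slot, and the job is handed in at about 15 s of the 54 s allowed.

**What I did:** With the cover up, I gripped the fastener head and turned it from about 83° to fore and aft. Then I swung the cover down with closed fingertips on the left thumb pad and pressed it against the frame. The arm finished still pressing.

**Last checks:**
- **Head angle:** its axis measured -16.5° in the world against the instrument's -16.1°, well inside the 0.25 rad the slot allows.
- **Cover seated:** the fingertips stopped hard at the expected closed height. The plate measured 67 mm near the slot against 66 mm expected, which is within the camera's error. Two depth readings further forward (157 and 171 mm) disagreed. I took them for the gripper in the camera's view and did not check further.
- **Head through the slot:** its top stands at about 93 mm, above the plate.
- **Hold force:** steady at about 24 N at hand-in. It briefly reached 41 N through the fingertips while seating, and I eased it off. The 40 N limit is for the arm or gripper body, and the contact was at the fingertips.

**Tip boxes and dispenser:** the arm never went near them. I did not measure their positions again at the end.

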